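# Offer up the blank throat insert

## Task

First slide the shutter of the throat housing fully shut over the well, so that no screw can drop in. Then pick up the blank insert (the plate without the slot) by its grip, carry it over the rip fence and hold it level about 1 cm above the housing's rim, centred on the opening and squared up with it, so that I can start its levelling screws; finish while still holding it there, still gripped, not put down. Do not let the insert touch the fence or the housing on the way, and leave the slotted insert and the other things on the table where they are.

Things in the scene. Friction and masses are not known exactly. Their poses are not given: they have to be found in the camera images.
- housing: Low cast-aluminium throat housing, fixed, x +-92 mm, y -50 to +150 mm. Origin on the table under the opening's centre, z up. Opening 160 mm (x) by 76 mm (y); rim top z = 58 mm, on 12 mm walls at -x, +x and -y (the +y side is only 40 mm high). Ledges inside at z = 50 mm. From y = 46 mm a lower apron (40 mm high, side rails 50 mm) carries the open shutter.
- shutter (a joint): Slide of the shutter, a flat steel sheet 152 x 100 x 4 mm (top at z = 44 mm) running along the housing's y: 0 = fully shut over the well, at its stop; grows to 0.08 m (open) as it moves to the housing's +y, onto the apron. Friction about 2 N, light damping, no spring; stays where it is left.
- shutter_grip (a point): Top centre of the shutter's upright steel grip strip, at its +y end: 60 mm long along the housing's x, 12 mm thick along y, standing 35 mm up from the sheet to 79 mm above the table. When shut it stands at y = +58 mm of the housing (strip from 52 to 64 mm), outside the opening.
- insert: The blank insert (loose, 0.2 to 0.35 kg): solid aluminium plate 150 (x) x 66 (y) x 8 mm, no slot, flat on the table, grip up. Origin: centre of its underside, z up. The grip is a black bar centred on top, 80 mm along x, 18 mm wide in y, from 8 to 48 mm above the underside. Centre of mass in the middle. Its x goes along the opening's x; either way round is right.
- slotted: The slotted insert, a bystander (loose): same plate and grip, but with a through slot 114 mm x 14 mm along x beside the grip. Lies flat next to the blank one, either may be nearer the fence. Origin at the centre of its underside.
- fence: Rip fence (fixed): aluminium bar 460 mm long along its x, 20 mm thick, 65 mm high, between the inserts and the housing, with a 55 mm wide, 30 mm high foot and a black knob (up to 52 mm) at the far end. Origin on the table under the bar's centre; its +y side faces the housing.
- screw_tin: Bystander: closed steel tin, 64 mm across, 55 mm high. Origin at the centre of its underside.
- tape_measure: Bystander: grey tape measure case 70 x 34 x 65 mm with a steel disc on its sides. Origin at the centre of its underside.
- wrench: Bystander: steel wrench 180 mm long along its x, lying on the table. Origin at its middle, underside.

How it is judged:
On the way, in this order (a step that is already met when the one before it is completed fails the run):
1. the shutter is fully shut, with the insert still on the table (value of joint shutter below 0.005 m and height (world z) of insert below 0.02 m), for 0.2 s.
2. the blank insert, gripped, is carried over the fence (contact force between the fingers and insert above 2 N and height (world z) of insert above 0.065 m and y of insert in the frame of fence above -0.05 m), for 0.05 s.
At the end, for the whole second after the job is handed in: Shutter shut within 5 mm; fingers hold the blank insert still, underside 4-18 mm above the rim, centre within 6 mm of the opening's, squared and level within 4 degrees, touching neither housing nor fence; slotted insert, tin, tape and wrench within 20 mm of their starts (value of joint shutter below 0.005 m and contact force between the fingers and insert above 2 N and horizontal distance between insert and housing below 0.006 m and z of insert in the frame of housing between 0.062 and 0.076 m and angle between the x axis of insert and the x axis of housing, either way round below 0.07 rad and angle between insert's own z axis and vertical below 0.07 rad and contact force between insert and housing below 0.1 N and contact force between insert and fence below 0.1 N and linear speed of insert below 0.02 m/s and distance of each of slotted, screw_tin, tape_measure, wrench from where it was at the start of the episode below 0.02 m); the arm keeps its last pose, push and grip.
It fails at once if the insert touches the fence (contact force between insert and fence above 1 N).
It fails at once if the insert touches the housing or its shutter (contact force between insert and housing above 1 N).
It fails at once if the slotted insert, tin, tape measure or wrench is shifted more than 20 mm (distance of any of slotted, screw_tin, tape_measure, wrench from where it was at the start of the episode above 0.02 m).
It also fails if it takes over 51 s, if anything falls off the work surface, if the arm or the gripper's body presses on something with over 40 N, if the wrist force passes 120 N, or if a joint passes its speed limit or range.

## Robot

A 7-joint arm with a two-finger parallel gripper is mounted at the origin on the work surface. World frame = base frame: x ahead of the robot, y to its left, z up, the work surface at z = 0. Lengths are in m, angles in rad, forces in N, time in s.
With the tool pointing down it reaches from about 0.425 to 0.925 m from the base axis. Payload 6.8 kg.
Tool frame: the origin (TCP) lies on the front face of the gripper's body, between the roots of the fingers; the fingertips stand 73 mm ahead of it and the grasp point (between the pads) lies 54 mm ahead of it (env.nose_length is the distance from the TCP to the fingertips, in m); z points along the fingers, y is the line along which they close (so a half turn about z gives the same grasp; the last joint's range is limited). The gripper opens to 85 mm and grips with 20 to 120 N. Pads are 22 mm wide; open, the fingers measure 114 mm over their backs; the gripper's body (76 mm by 85 mm) begins 54 mm behind the grasp point. The pads swing forward as they close: fully open they stand 13 mm farther back than shut.
Start: joints at [1.137, 0.477, 0.022, 1.555, -0.011, 1.109, -0.083], TCP at [0.216, -0.64, 0.304] pointing down, gripper open.
Joint ranges: [-2.96, 2.96], [-0.34, 2.1], [-1.41, 1.46], [0.24, 2.44], [-1.37, 4.51], [0.17, 1.92], [-2.96, 2.96]. Speed limits (rad/s): [2.39, 2.39, 3.14, 3.14, 3.14, 3.14, 3.14].

## Interface

Orientations are given as a unit quaternion [w, x, y, z].
In Python, from cell import env, kin, camera, calibration, job gives the robot as it stands. The module is installed in compiled form; this text tells all that it offers. Calls block until the motion is done:
- env.reach(position, orientation): joint-space move of the TCP to a pose.
- env.movel(position, velocity=0.15, rot=None, stop_force=None): straight line of the TCP; rot=None keeps the orientation; velocity is the mean speed in m/s. With stop_force (N) it stops when the force on the tool has changed by that much, and returns True; else False.
- env.goto_joints(angles): joint-space move.
- env.grip(opening, f_grip=None): finger opening in m; f_grip is the grip in N (None keeps the last); returns when the fingers have stopped.
- env.dwell(seconds).
- kin.inverse_kinematics(position, orientation): joint angles nearest the present ones, or None.
- env.get_state(): the state.
- camera(name): name is "side" or "top" or "wrist"; returns (picture, depth): 384x512x3 uint8, blue, green, red; 384x512 float32, m along the optical axis (not along the pixel's ray), 0 where there is no reading.
- calibration(name): a dict with "fx", "fy", "cx", "cy" (pixels), "rvec" (rotation vector, rad) and "tvec" (3), from world to camera coordinates, as OpenCV has them. Camera axes: x right, y down, z forward; pixel columns grow to the right and rows downward; lengths in m; the calibration is good to about 2 mm. A picture is of the moment at which its call begins: read the wrist's pose just before it. calibration takes no time and is no camera call; for the wrist camera it gives the pose at the moment of the call.
A pose or a line that the arm cannot do raises env.PlanningError and nothing moves.
- job.job_done(): hands the job in; it is judged then, once.
The state is a dict: "time": time; "qpos": joint angles; "joint_velocities": joint speeds; "joint_torque": joint torques, N m; "tcp_pos": TCP position; "orientation": TCP orientation; "force": force on the tool from outside, world axes, zero at the start; "torque": the same for the moment, N m; "opening": finger opening in m; "gripper_force": force on a finger pad.
Only numpy, scipy, OpenCV 4.12 (cv2) and the standard library are available. Lean on these libraries where they do the work, as an engineer would, in place of code of your own. Each camera call takes 0.05 s, during which the arm holds its last target. There are 200 camera calls.

## Working session

There is one attempt and no reset: what is moved stays moved. The work goes in short steps, each a Python script; the robot and the scene stay as the last script left them, time stands still between calls to the robot, and variables do not carry over. Pictures are saved under pics/ and viewed, at most 10 in all, crops included, and the job is handed in when it is done.

```bash
mkdir -p pics
cat > h.py <<'E'
import numpy as np, cv2
from cell import env, kin, camera, calibration, job
def snap(n,f):
    c=calibration(n); p,d=camera(n); cv2.imwrite(f'pics/{f}.png',p); np.savez(f'pics/{f}.npz',p=p,d=d,**{k:np.array(v) for k,v in c.items()}); return p,d,c
def cloud(d,c):
    v,u=np.mgrid[:d.shape[0],:d.shape[1]]
    P=np.stack([(u-c['cx'])/c['fx']*d,(v-c['cy'])/c['fy']*d,d],-1)
    R=cv2.Rodrigues(np.array(c['rvec'],float))[0]
    W=(P-np.array(c['tvec']).ravel())@R
    W[d<=0]=np.nan
    return W
E
python3 - <<'E'
from h import *
p,d,c=snap('top','top0'); p2,d2,c2=snap('side','side0')
cv2.imwrite('pics/both.png',np.vstack([p,p2])[:, :]) if 0 else None
print(c['fx'],c['tvec'],c['rvec'],env.get_state()['orientation'],env.get_state()['time'],(d>0).mean(),(d2>0).mean())
E
```

```text
397.3069830852214 [-0.08535988  0.6173478   1.04026465] [ 2.12621736 -2.17857603  0.20758584] [-7.81340190e-04  9.86762117e-01  1.62172388e-01 -1.76014848e-04] 0.1 0.995849609375 0.9961395263671875
```

View pics/top0.png

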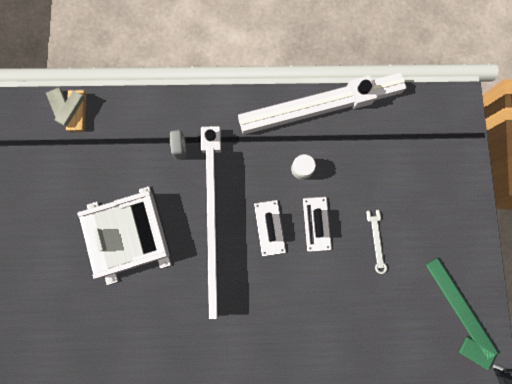

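View pics/side0.png

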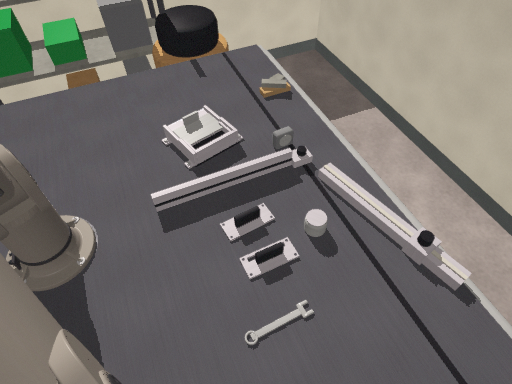

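The top view shows the housing at about (125,235), with the dark well on its right side and the shutter open to the left. The fence bar runs along u≈212. The inserts are at (270,228), probably the blank one, and (317,224), which appears to have a slot. I'll measure next.

```bash
cat > m.py <<'E'
from h import *
z=np.load('pics/top0.npz'); p=z['p']; W=cloud(z['d'],z)
cv2.imwrite('pics/crop.png',cv2.resize(p[170:290,70:340],None,fx=2.9,fy=2.9,interpolation=cv2.INTER_CUBIC))
hsv=cv2.cvtColor(p,cv2.COLOR_BGR2HSV)
def rect(m,name):
    n,l,s,cc=cv2.connectedComponentsWithStats(m.astype(np.uint8))
    for i in range(1,n):
        if s[i,4]<40: continue
        Q=W[l==i]; r=cv2.minAreaRect((Q[:,:2]*1000).astype(np.float32))
        print(name,s[i,:5],'c',np.round(r[0],1),'sz',np.round(r[1],1),'ang',round(r[2],2),'z',np.round(np.nanmedian(Q[:,2])*1000,1))
x,y,h=W[...,0],W[...,1],W[...,2]
roi=np.zeros(h.shape,bool); roi[120:330,70:345]=1
rect(roi&(h>.004)&(h<.016),'plate'); rect(roi&(h>.036)&(h<.047),'z40-44'); rect(roi&(h>.047)&(h<.0535),'50')
rect(roi&(h>.0545)&(h<.062),'rim/tin'); rect(roi&(h>.062)&(h<.07),'fence'); rect(roi&(h>.07)&(h<.09),'grip')
print('table',np.nanmedian(h[300:320,100:180]))
E
python3 m.py
```

```text
plate [139 187  11   6  42] c [653.1 217.7] sz [12.8 29.6] ang 9.68 z 8.6
plate [303 198  29  54 748] c [ 544.3 -269.5] sz [151.2  71.1] ang 1.98 z 7.8
plate [253 201  32  56 989] c [ 536.4 -134.7] sz [153.1  67.6] ang 7.9 z 7.7
plate [ 87 202  11   8  47] c [611.4 362. ] sz [14.1 31. ] ang 13.94 z 7.8
plate [131 202  25  53 503] c [545.7 219.1] sz [144.2  38.1] ang 15.95 z 6.0
plate [158 240  13  28 119] c [472.3 158.3] sz [30.8 75.1] ang 84.63 z 7.3
plate [105 273  13  12 101] c [407.7 302.9] sz [24.1 31.4] ang 15.99 z 8.1
z40-44 [240 120  17   8  63] c [834.9 -81.7] sz [45.9 20.6] ang 88.76 z 38.2
z40-44 [  78  205   66   69 2752] c [517.3 294.3] sz [172. 141.] ang 16.11 z 42.4
z40-44 [265 213   9  15  44] c [ 554.1 -132.5] sz [38.9 18. ] ang 7.0 z 45.6
z40-44 [315 223   9  15  54] c [ 524.8 -269.6] sz [40.1 18.4] ang 4.11 z 44.7
50 [204 129  11  12  80] c [800.2  28.3] sz [30.  28.3] ang 46.8 z 51.1
50 [119 197  42  64 346] c [541.4 216.5] sz [163.7  78.5] ang 16.25 z 49.8
50 [ 77 202  38  14 141] c [595.  336.1] sz [ 12.5 101.1] ang 15.54 z 49.5
50 [315 209   8  18  70] c [ 558.4 -268.4] sz [47.6 16.7] ang 1.49 z 48.4
50 [266 213   7  13  40] c [ 557.3 -132.7] sz [34.1 13.9] ang 3.24 z 48.4
50 [267 226   8  15  53] c [ 519.4 -136.6] sz [40.1 16.2] ang 7.19 z 48.6
50 [ 93 264  38  15 149] c [430.2 287.9] sz [ 11.9 100.9] ang 15.72 z 49.2
rim/tin [294 155  21  20 162] c [ 705.  -235.4] sz [53.4 54.8] ang 43.39 z 56.1
rim/tin [114 191  52  76 533] c [540.5 215. ] sz [183.7  95.6] ang 16.03 z 57.4
fence [170 130  12  24 207] c [776.4 119.5] sz [65.5 30.4] ang 5.14 z 64.6
fence [ 206  147   11  172 1135] c [530.9  25.3] sz [457.4  20.2] ang 0.61 z 64.6
grip [ 93 229  10  23 120] c [511.4 318.3] sz [60.5 12.6] ang 16.29 z 77.6
table -0.0006866830218506378
```

View pics/crop.png

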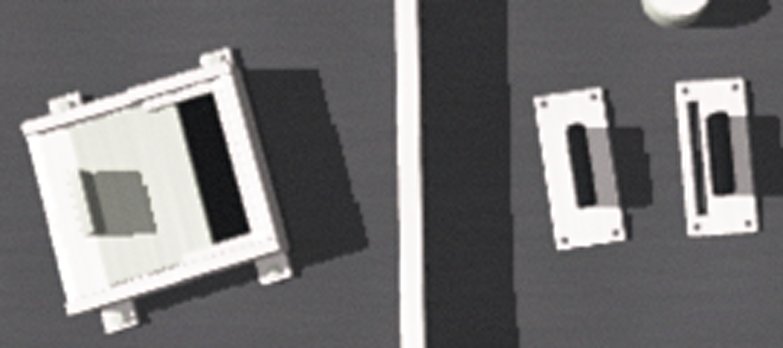

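The crop confirms that the left plate is the blank one, at crop pixel (580,168). The right plate has the slot, at (697,160). The shutter strip is at (90,203), about half open. I'll push it shut with the fingers closed.

```bash
cat >> h.py <<'E'
H=np.array([.5405,.217]); HA=np.deg2rad(16.05)
hx=np.array([np.cos(HA),np.sin(HA)]); hy=np.array([-hx[1],hx[0]])
def q(a): return [0.,float(np.cos(a/2)),float(np.sin(a/2)),0.]
def hp(x,y,z): return [*(H+x*hx+y*hy),z]
E
python3 - <<'E'
from h import *
env.grip(0.0)
env.reach(hp(0,.155,.25),q(HA)); print(env.get_state()['qpos'],env.get_state()['time'])
env.movel(hp(0,.155,.130),.15)
r=env.movel(hp(0,.072,.130),.05,stop_force=12)
s=env.get_state(); t=np.array(s['tcp_pos']); print(r,(t[:2]-H)@hx,(t[:2]-H)@hy,t[2],s['force'],s['time'])
env.dwell(.3)
env.movel(hp(0,.155,.130),.15); env.movel(hp(0,.155,.25),.2)
env.reach([.52,-.1,.3],q(np.deg2rad(7.9)))
env.grip(.05)
p,d,c=snap('top','top1'); W=cloud(d,c); h=W[...,2]
p2,d2,c2=snap('side','side1'); W2=cloud(d2,c2)
for w in (W,W2):
  Q=w[(w[...,2]>.07)&(w[...,2]<.083)&(abs((w[...,:2]-H)@hx)<.06)&(abs((w[...,:2]-H)@hy-.08)<.08)]
  L=(Q[:,:2]-H); print(len(Q),np.round([np.percentile(L@hx,[2,98]),np.percentile(L@hy,[2,98])],4))
print(env.get_state()['time'])
E
```

```text
[ 0.01294556  0.68976638 -1.09598546  1.69916219  0.66114767  1.17351855
 -2.55450719] 4.5
True -0.00033458826097718054 0.07924051776529058 0.12987167184663218 [0.91407995 2.57906064 0.68462339] 6.8417
118 [[-0.0295  0.0285]
 [ 0.0523  0.0644]]
65 [[-0.0325  0.0245]
 [ 0.0495  0.0645]]
10.8917
```

View pics/side1.png

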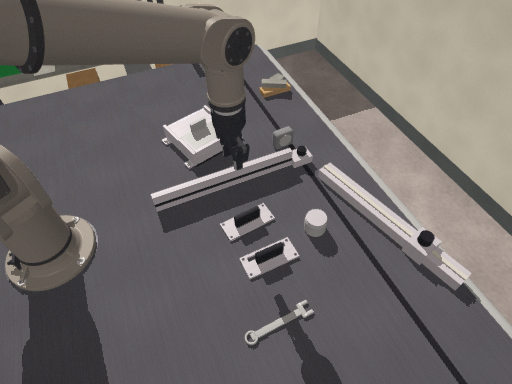

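The side view shows the shutter grip at (200,128), against the opening. The measured strip at y = 52–64 mm also means it is shut. Now I'll pick up the blank insert.

Run:
```python
from h import *
a=np.deg2rad(7.9); I=[.5364,-.1347]
env.reach([*I,.2],q(a)); env.movel([*I,.12],.15)
print('contact',env.movel([*I,.089],.05,stop_force=10))
env.grip(0.0,60); s=env.get_state(); print(s['opening'],s['gripper_force'],s['tcp_pos'])
env.movel([*I,.25],.12)
s=env.get_state(); print(s['opening'],s['gripper_force'],s['force'],s['time'])
p,d,c=snap('side','side2'); snap('wrist','wr2'); snap('top','top2')
cv2.imwrite('pics/s2w.png',np.hstack([p[80:330,130:380],cv2.imread('pics/wr2.png')[:250]]))
```

```text
contact False
0.01697999715662252 59.62662935256958 [ 0.53672462 -0.13468978  0.089437  ]
0.0172554487347461 58.76521289348602 [-0.35804401 -0.21412098 -2.61506454] 14.7333
```

View pics/s2w.png

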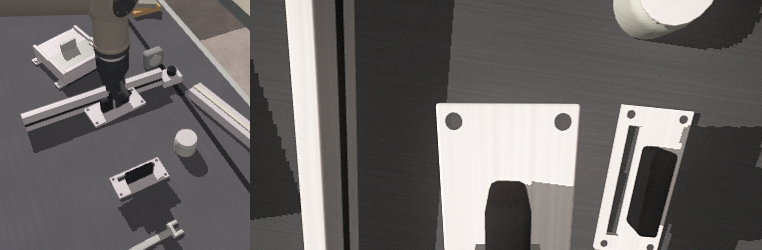

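The blank is gripped and clear of the table, and the slotted insert hasn't moved. Next I'll carry it over the fence and measure it above the housing.

```bash
cat > meas.py <<'E'
from h import *
def meas(tag):
    s=env.get_state(); t=np.array(s['tcp_pos']); zp=t[2]-.0894+.008
    out={}
    for n in ('top','side','wrist'):
        p,d,c=snap(n,tag+n); W=cloud(d,c); L=(W[...,:2]-H); X=L@hx; Y=L@hy
        m=(abs(W[...,2]-zp)<.007)&(abs(X)<.1)&(abs(Y)<.05)
        Q=W[m]; X,Y=X[m],Y[m]
        A=np.c_[X,Y,np.ones(len(X))]; k=np.linalg.lstsq(A,Q[:,2],rcond=None)[0]
        r=cv2.minAreaRect(np.c_[X,Y].astype(np.float32)*1000)
        print(n,len(X),'c',np.round(r[0],1),'sz',np.round(r[1],1),'ang',round(r[2],2),'tilt',np.round(np.rad2deg(k[:2]),2),'ztop',round(k[2]*1000,1))
    print(np.round([(t[:2]-H)@hx*1e3,(t[:2]-H)@hy*1e3,t[2]*1e3],2),s['gripper_force'],s['time'])
E
python3 - <<'E'
from meas import *
s=env.get_state(); 
env.movel(hp(0,0,.25),.15,rot=q(HA))
env.movel(hp(0,0,.19),.1); env.dwell(.3)
meas('a')
E
```

```text
top 183 c [ 64.9 -19.1] sz [61.4 33. ] ang 46.18 tilt [-0.41  0.64] ztop 108.9
side 475 c [-2.2 -2.1] sz [ 68.8 151.5] ang 89.58 tilt [0.11 0.94] ztop 107.6
wrist 18095 c [ 1.  -0.4] sz [ 66.3 148.8] ang 89.71 tilt [0.03 0.03] ztop 108.2
[2.2000e-01 2.0000e-02 1.9045e+02] 58.73923480510712 18.425
```

Run:
```python
from meas import *
env.movel(hp(-.001,.0005,.1583),.06); env.dwell(.5)
meas('b')
p=cv2.imread('pics/bside.png')[80:200,120:280]; cv2.imwrite('pics/fin.png',np.vstack([cv2.resize(p,(448,336)),cv2.resize(cv2.imread('pics/bwrist.png'),(448,264))]))
```

```text
top 131 c [ 63.3 -21.5] sz [55.1 27. ] ang 46.17 tilt [-1.63 -0.33] ztop 77.5
side 460 c [-4.   6.4] sz [ 86.8 150.6] ang 89.74 tilt [-0.02  0.17] ztop 75.5
wrist 18098 c [-0.2  0.2] sz [ 66.3 148.9] ang 89.49 tilt [0.   0.01] ztop 76.3
[ -0.96   0.47 158.42] 58.73560130596161 19.75
```

View pics/fin.png

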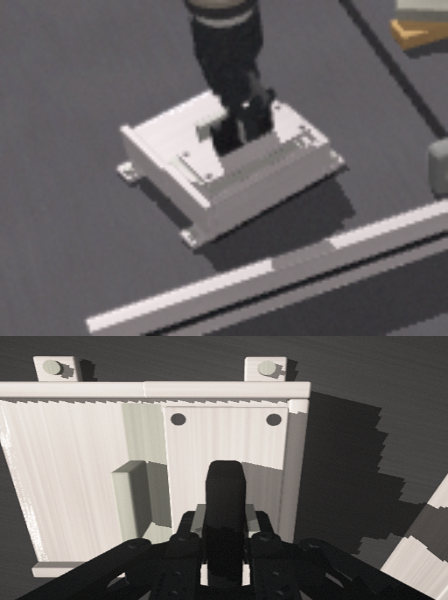

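The insert sits squarely over the opening with the shutter strip upright at (130,500). I'll check the housing against the insert in the same wrist picture.

Run:
```python
from h import *
z=np.load('pics/bwrist.npz'); W=cloud(z['d'],z); L=W[...,:2]-H; X=L@hx; Y=L@hy; h=W[...,2]
r=(abs(h-.058)<.003)
m=r&(X>.075)&(X<.11)&(abs(Y)<.03); print('+x wall',np.percentile(X[m],[1,99]),np.median(h[m]))
m=r&(Y<-.03)&(Y>-.07)&(abs(X-.04)<.03); print('-y wall',np.percentile(Y[m],[1,99]))
for x0 in (.01,.06):
  m2=m&(abs(X-x0)<.008); print(x0, m2.sum(), np.percentile(Y[m2],[1,99]) if m2.any() else '')
m=(h>.07)&(h<.081)&(Y>.048)&(Y<.075)&(abs(X)<.04); print('strip',m.sum(),np.percentile(Y[m],[1,99]),np.percentile(X[m],[1,99]))
```

```text
+x wall [0.07970528 0.09097684] 0.05727697740157938
-y wall [-0.04840475 -0.03710918]
0.01 267 [-0.04808725 -0.03701988]
0.06 669 [-0.04842554 -0.03725077]
strip 2749 [0.05309917 0.06477254] [-0.02634614  0.02972386]
```

```bash
python3 -c "
from h import *
print(job.job_done())"
```

```text
the job is handed in; nothing more can be done
None
```

I handed the job in with the shutter shut and the blank insert still gripped, level about 10 mm above the rim, within about 1.5 mm of the opening's centre and 1° of square by my camera measurements; the judge's verdict was not shown.

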